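# Free the small board and rack it

### The arm

A 6-joint arm with a two-finger parallel gripper is mounted at the origin on the work surface. World frame = base frame: x ahead of the robot, y to its left, z up, the work surface at z = 0. Lengths are in m, angles in degrees, forces in N, time in s.
With the tool pointing down it reaches from about 0.325 to 0.85 m from the base axis. Payload 15.5 kg.
Tool frame: the origin (TCP) lies midway between the tips of the shut fingers; the grasp point (between the pads) lies 19 mm behind it; z points along the fingers, y is the line along which they close (so a half turn about z gives the same grasp; the last joint's range is limited). The gripper opens to 91 mm and grips with 3 to 60 N. Pads are 32 mm wide; open, the fingers measure 118 mm over their backs; the gripper's body (76 mm by 178 mm) begins 60 mm behind the grasp point.
Start: joints at [-80.415, 28.281, 77.091, -0, 74.628, -5.472], TCP at [0.162, -0.604, 0.214] pointing down, gripper open.
Joint ranges: [-166.48, 166.48], [-47.26, 123.95], [12.59, 153.08], [-70.14, 250.14], [6.76, 159.57], [-176.63, 176.63]. Speed limits (degrees/s): [108.29, 108.29, 147.25, 172.46, 172.46, 172.46].

### API

Orientations are given as a 3x3 rotation matrix whose columns are the frame's x, y, z axes.
In Python, from bench import ctrl gives the robot as it stands. The module is installed in compiled form; this text tells all that it offers. Calls block until the motion is done:
- ctrl.goto(position, orientation): joint-space move of the TCP to a pose.
- ctrl.move_l(position, vel=0.15, ori=None, contact_N=None): straight line of the TCP; ori=None keeps the orientation; vel is the mean speed in m/s. With contact_N (N) it stops when the force on the tool has changed by that much, and returns True; else False.
- ctrl.movej(angles): joint-space move.
- ctrl.command_gripper(opening): opening from 0.0 (shut) to 1.0 (fully open); the grip force is fixed at half the most; returns when the fingers have stopped.
- ctrl.sleep(seconds).
- ctrl.ik(position, orientation): joint angles nearest the present ones, or None.
- ctrl.read_camera(name): name is "side" or "top"; returns the picture (480x640x3 uint8, blue, green, red); there is no depth.
- ctrl.camera_params(name): a dict with "fx", "fy", "cx", "cy" (pixels), "pose" (4x4, takes a point from camera to world coordinates). Camera axes: x right, y up, looking along -z (the intrinsics and any distortion apply to the point x, -y, -z); pixel columns grow to the right and rows downward; lengths in m; the calibration is good to about 2 mm. A picture is of the moment at which its call begins. camera_params takes no time and is no camera call.
A pose or a line that the arm cannot do raises ctrl.MotionError and nothing moves.
- ctrl.sign_off(): hands the job in; it is judged then, once.
Readings, each from a call of its own:
- ctrl.current_t(): time.
- ctrl.current_q(): joint angles.
- ctrl.current_dq(): joint speeds.
- ctrl.current_effort(): joint torques, N m.
- ctrl.current_tool_pos(): TCP position.
- ctrl.current_eef_rot(): TCP orientation.
- ctrl.current_contact_force(): force on the tool from outside, world axes, zero at the start.
- ctrl.current_wrist_torque(): the same for the moment, N m.
- ctrl.current_grip_width(): opening from 0.0 (shut) to 1.0 (fully open).
- ctrl.current_grasp_force(): force on a finger pad.
Only numpy, scipy, OpenCV 4.12 (cv2) and the standard library are available. Lean on these libraries where they do the work, as an engineer would, in place of code of your own. Each camera call takes 0.05 s, during which the arm holds its last target. There are 200 camera calls.

### The job

The small wooden board is hemmed in between the mug and the tin: stand both of them upright on the dark side mat, then slide the board upright and fully down into the slotted block whose slot fits its thickness, centred in it, and after that put the mug back in the middle of the round coaster and the tin back in the middle of the square one. Set each of the three down without dropping it, and leave the glass bowl where it stands.

Things in the scene. Friction and masses are not known exactly. Their poses are not given: they have to be found in the camera images.
- mug: White enamel mug, round, 62 mm across and 90 mm high, open at the top, with a handle on its own +y side that reaches about 30 mm out. Starts upright on the round coaster, handle pointing away from the board within about 15 degrees; only 15 mm or so of free space to the board, but both flanks (along its own x) are free. Origin at the centre of its underside, z up. About 0.2 kg
- tin: Round metal tin with a lid that does not come off, 60 mm across (62 mm at the lid, from 72 to 88 mm up), 96 mm high with a small knob on top. Starts upright on the square coaster; 15 mm or so from the board, free on the flanks along the board's own y. Origin at the centre of its underside, z up. About 0.25 kg
- board: Small light wooden board standing upright on its edge between the mug and the tin, in a low groove (rails 30 mm high): 18 mm thick along its own x, 100 mm long along y, 105 mm high along z. Origin at the centre of its lower edge. About 0.16 kg
- round_coaster: Round cork coaster, fixed, 66 mm across, 4 mm thick, on the dark wooden base: the mug's own place. Origin at the centre of its underside; its +x points across the board's groove to the square coaster
- square_coaster: Square cork coaster, fixed, 64 mm, 4 mm thick, on the same base, on the other side of the board: the tin's own place. Origin at the centre of its underside; its -x points across the groove to the round coaster, 112 mm away
- mat: Dark grey rubber mat, fixed, 240 mm along its x, 130 mm along its y, 4 mm thick: the side area. Lies left or right of the base. Origin at the centre of its underside
- narrow_holder: Wooden block, fixed, 70 mm along x, 110 mm along y, 50 mm high, with one upright slot along its y, open at both ends and at the top: slot 10 mm wide (too narrow for the board), slot floor 6 mm above the origin. Origin at the centre of its underside
- middle_holder: Wooden block like the narrow one and of the same outer size, but slot 26 mm wide: the one that fits the 18 mm board. Slot along its y, floor 6 mm above the origin, top 50 mm above it. Origin at the centre of its underside
- wide_holder: Wooden block of the same outer size with a slot 44 mm wide (far too wide for the board). Origin at the centre of its underside. The three blocks stand in a row, all but touching (2 mm gaps), on a steel tray in any order, on the other side of the base from the mat
- bowl: Clear glass bowl, 110 mm across, 50 mm high, loose, on the counter behind the base to the left or right: to be left alone. Origin at the centre of its underside
Things that resemble listed ones, but are neither listed nor needed, are in the scene too. What is shaped like the mug but purple or yellow is not meant.

How it is judged:
By the outcome, as a careful person would: the job done as asked, in the order asked, and still so for the second after the job is handed in, with the robot touching nothing.
It also fails if it takes over 134 s, if anything falls off the work surface, if the arm or the gripper's body presses on something with over 40 N, if the wrist force passes 120 N, or if a joint passes its speed limit or range.

## Working session

There is one attempt and no reset: what is moved stays moved. The work goes in short steps, each a Python script; the robot and the scene stay as the last script left them, time stands still between calls to the robot, and variables do not carry over. Pictures are saved under pics/ and viewed, at most 14 in all, crops included, and the job is handed in when it is done.

```bash
mkdir -p pics; python3 - <<'E'
from bench import ctrl
import cv2,numpy as np
np.set_printoptions(precision=4,suppress=True)
for n in("side","top"):
    cv2.imwrite(f"pics/{n}0.png",ctrl.read_camera(n)); p=ctrl.camera_params(n); print(n,p)
print(ctrl.current_eef_rot(),ctrl.current_t())
E
```

```text
side {'fx': 437.6708947632732, 'fy': 437.6708947632732, 'cx': 318.7256445680664, 'cy': 240.66077956434282, 'pose': array([[ 0.9611,  0.1794, -0.2102,  0.3888],
       [-0.2759,  0.6642, -0.6947, -0.6248],
       [ 0.015 ,  0.7257,  0.6879,  0.67  ],
       [ 0.    ,  0.    ,  0.    ,  1.    ]])}
top {'fx': 482.7460943939352, 'fy': 482.7460943939352, 'cx': 326.2393222261714, 'cy': 231.92658724752295, 'pose': array([[-0.0024,  0.9936, -0.113 ,  0.4933],
       [-1.    , -0.0019,  0.0046, -0.0129],
       [ 0.0044,  0.113 ,  0.9936,  0.8831],
       [ 0.    ,  0.    ,  0.    ,  1.    ]])}
[[ 0.9657  0.2598 -0.0001]
 [ 0.2598 -0.9657  0.0011]
 [ 0.0001 -0.0011 -1.    ]] 0.1
```

View pics/side0.png

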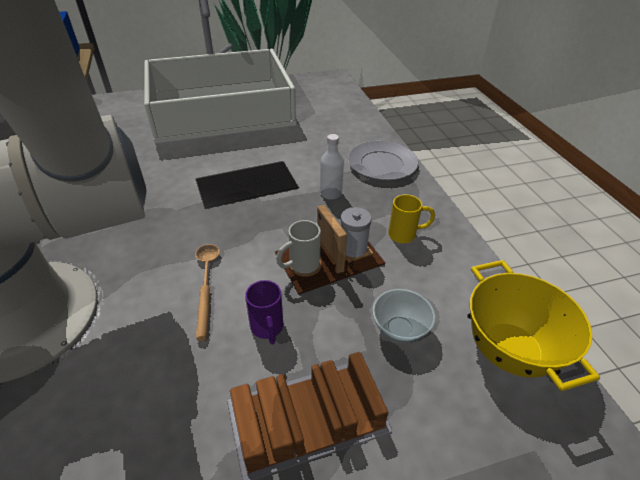

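View pics/top0.png

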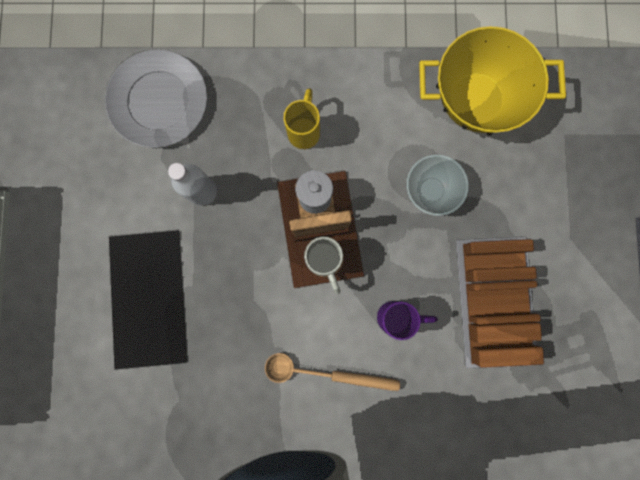

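Side view: white mug (303,247), board (333,240), tin (355,230), mat (247,183), holders on tray (310,410), bowl (403,318). Top view: mug (323,258), tin (314,190), board (320,224), mat (147,300), holders (502,303). The purple mug (400,320) and yellow mug (302,122) are decoys, so the white one with its handle at (335,285) is the one meant. The crop below confirms this and shows the slots.

```bash
cat > h.py <<'E'
from bench import ctrl
import cv2,numpy as np
np.set_printoptions(precision=4,suppress=True)
P={n:ctrl.camera_params(n) for n in("side","top")}
def ray(n,u,v):
    p=P[n];T=p["pose"];d=np.array([(u-p["cx"])/p["fx"],-(v-p["cy"])/p["fy"],-1])
    return T[:3,3],T[:3,:3]@d
def pt(n,u,v,z):
    o,d=ray(n,u,v);return (o+d*(z-o[2])/d[2])[:2]
def proj(n,X):
    p=P[n];T=p["pose"];c=T[:3,:3].T@(np.asarray(X)-T[:3,3])
    return np.array([p["cx"]+p["fx"]*c[0]/-c[2],p["cy"]+p["fy"]*-c[1]/-c[2]])
E
python3 - <<'E'
from h import *
t=cv2.imread("pics/top0.png");s=cv2.imread("pics/side0.png")
R=lambda i,w,h:cv2.resize(i,(w,h),interpolation=cv2.INTER_CUBIC)
a=R(t[160:300,260:380],360,420)[:300]
top=np.hstack([R(t[165:295,265:375],330,390)[:300],np.zeros((300,70,3),np.uint8),R(t[230:380,450:550],200,300),np.zeros((300,200,3),np.uint8)])
# layout: left base (top), middle holders (top), right holders (side)
L=R(t[160:300,265:375],236,300); 
row1=np.hstack([R(t[160:300,265:375],330,420)]); row2=R(t[230:375,452:552],290,420)
cv2.imwrite("pics/crop1.png",np.hstack([row1,row2]))
cv2.imwrite("pics/crop2.png",np.hstack([R(s[345:475,220:395],525,390),R(s[195:295,270:390],275,229).copy() if 0 else np.zeros((390,1,3),np.uint8)]))
# mat
m=cv2.inRange(t,(0,0,0),(28,28,28));m[:, :90]=0;m[:,220:]=0
c=max(cv2.findContours(m,0,1)[0],key=cv2.contourArea);r=cv2.minAreaRect(c);b=cv2.boxPoints(r)
print("mat",np.array([pt("top",*q,.004) for q in b]),pt("top",*r[0],.004))
# base brown
for q in [(303,173),(348,172)]: print(q,pt("top",*q,0.01))
E
```

```text
mat [[0.4544 0.275 ]
 [0.4543 0.2678]
 [0.449  0.2676]
 [0.449  0.2748]] [0.4517 0.2713]
(303, 173) [0.7021 0.0257]
(348, 172) [ 0.7039 -0.0574]
```

View pics/crop1.png

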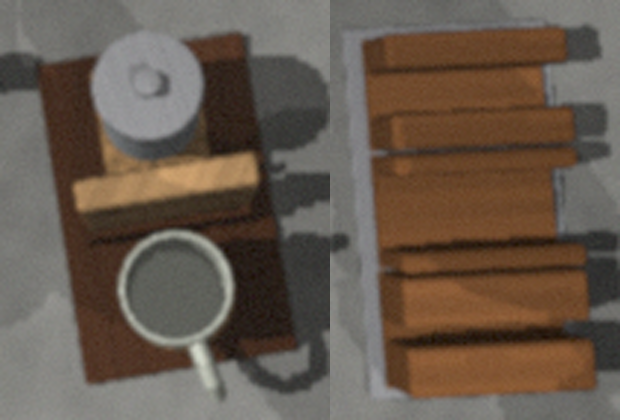

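View pics/crop2.png

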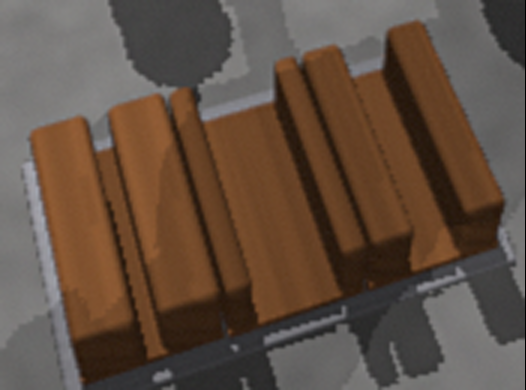

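Enlarged crops: the far block (top view, rows 240–285) has two ~22 mm walls and a medium slot, so it is the middle holder. The next has a 44 mm slot (wide), and the nearest has two thick walls with a thin slot (narrow). The white mug sits on the base with its handle towards the robot. Next I enlarge the side view of the base to get heights.

```bash
python3 - <<'E'
from h import *
t=cv2.imread("pics/top0.png");s=cv2.imread("pics/side0.png")
cv2.imwrite("pics/crop3.png",cv2.resize(s[195:300,270:395],(750,630-30),interpolation=cv2.INTER_CUBIC)) # x6, y5.714
m=cv2.inRange(t,(0,0,0),(40,40,40));m[:, :95]=0;m[:,200:]=0;m[:225]=0;m[375:]=0
c=max(cv2.findContours(m,0,1)[0],key=cv2.contourArea);r=cv2.minAreaRect(c);b=cv2.boxPoints(r)
print("mat",np.array([pt("top",*q,.004) for q in b]),pt("top",*r[0],.004))
print("bottle cap",pt("top",178,171,.15),"purple",pt("top",400,320,.09),"bowl",pt("top",437,185,.05))
# orange/brown sat mask for holders
hsv=cv2.cvtColor(t,cv2.COLOR_BGR2HSV)
print("holder px", [hsv[y,505].tolist() for y in (245,255,262,275,300)])
for n,z in(("mugrim",.1),("tin",.1)):pass
print("mug",pt("top",323.7,256,.10),"tin lid",pt("top",314.3,187.3,.10))
print("board",[pt("top",*q,.11) for q in[(290,220.7),(350,211),(351.7,219.3),(291,229.3)]])
S=lambda x,y:(452+(x-330)/2.9,230+y/2.897)
for z in(.05,.056):print("holder wall tops",[pt("top",*S(*q),z) for q in[(385,37),(565,28),(566,62),(387,68),(402,115),(572,108),(575,142),(406,148)]])
E
```

```text
mat [[0.5878 0.3822]
 [0.5948 0.2524]
 [0.3588 0.2318]
 [0.3524 0.3577]] [0.4717 0.3059]
bottle cap [0.672 0.213] purple [ 0.4396 -0.1358] bowl [ 0.6707 -0.2117]
holder px [[13, 150, 104], [13, 153, 108], [12, 147, 106], [13, 145, 104], [13, 154, 109]]
mug [ 0.543  -0.0123] tin lid [0.6565 0.003 ]
board [array([0.5996, 0.042 ]), array([ 0.6152, -0.0551]), array([ 0.6017, -0.0577]), array([0.5856, 0.0403])]
holder wall tops [array([ 0.5686, -0.2678]), array([ 0.5738, -0.376 ]), array([ 0.5534, -0.3755]), array([ 0.55  , -0.2683]), array([ 0.522 , -0.2762]), array([ 0.5259, -0.3777]), array([ 0.5058, -0.3784]), array([ 0.5025, -0.2779])]
holder wall tops [array([ 0.5681, -0.266 ]), array([ 0.5732, -0.3733]), array([ 0.553 , -0.3729]), array([ 0.5496, -0.2665]), array([ 0.5218, -0.2743]), array([ 0.5257, -0.3751]), array([ 0.5057, -0.3758]), array([ 0.5024, -0.276 ])]
```

View pics/crop3.png

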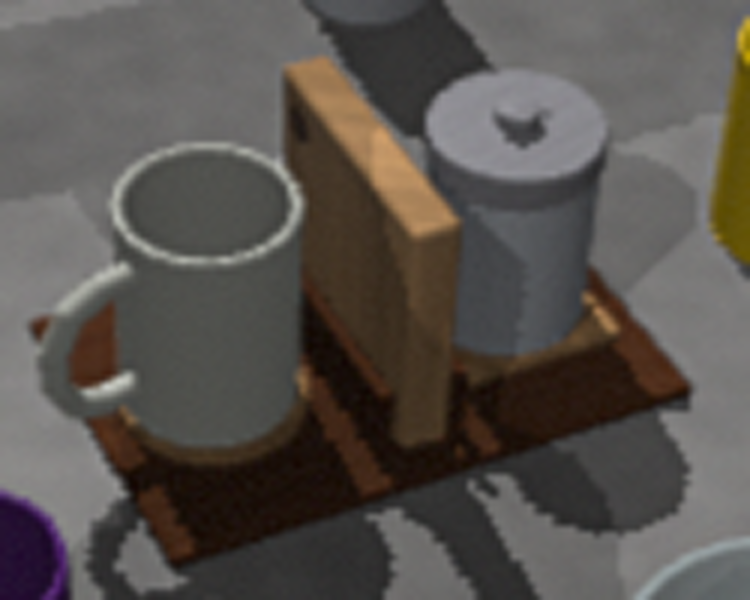

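```bash
cat >> h.py <<'E'
def tri(a,b):
    (o1,d1),(o2,d2)=ray("top",*a),ray("side",*b)
    k=np.linalg.lstsq(np.c_[d1,-d2],o2-o1,rcond=None)[0]
    p,q=o1+k[0]*d1,o2+k[1]*d2
    return (p+q)/2,np.linalg.norm(p-q)
E
python3 - <<'E'
from h import *
B=lambda x,y:(270+x/6,195+y/5.714); H=lambda x,y:(220+x/3,345+y/3)
T=lambda x,y:(265+x/3,160+y/3); S=lambda x,y:(452+(x-330)/2.9,230+y/2.897)
for n,a,b in[("mug",T(176,288),B(208,205)),("lid",T(148,83),B(516,127)),
 ("A",T(75,182),B(325,57)),("Bc",T(255,153),B(458,220)),("C",T(260,178),B(412,235)),("D",T(78,208),B(285,70)),
 ("h far L",S(385,37),H(420,20)),("h far R",S(565,28),H(503,203)),("h inner R",S(566,62),H(457,215)),("h in L",S(387,68),H(388,28)),
 ("h2 in L",S(402,115),H(343,45)),("h2 in R",S(572,108),H(410,237)),("h2 out L",S(406,148),H(303,50))]:
    print(n,*tri(a,b))
E
```

```text
mug [ 0.5441 -0.0125  0.0973] 0.0018618078024189178
lid [0.6569 0.003  0.0946] 0.00020768254895138245
A [0.6003 0.0421 0.1078] 0.0006840221127780456
Bc [ 0.6152 -0.0551  0.1112] 0.00036428354248956734
C [ 0.6005 -0.0574  0.1103] 0.0020730061916162936
D [0.586  0.0406 0.106 ] 4.8132220376751474e-05
h far L [ 0.5697 -0.2682  0.0497] 0.002120744355340523
h far R [ 0.5741 -0.3758  0.0507] 0.0007664283485231177
h inner R [ 0.5522 -0.3752  0.0498] 0.0024253170419757343
h in L [ 0.5511 -0.2685  0.0502] 0.0022464246578620477
h2 in L [ 0.5232 -0.2748  0.0554] 0.0027856296148541433
h2 in R [ 0.5259 -0.3784  0.0483] 0.00015558757988359066
h2 out L [ 0.5024 -0.2748  0.0598] 0.00017368224891007247
```

Triangulation puts the mug at (0.544,-0.012), the tin at (0.657,0.003), and the board at (0.6005,-0.0075) with yaw about 8.3°. The middle slot is near (0.538,-0.323) and the base is about 4 mm thick. I start moving with the mug.

```bash
cat >> h.py <<'E'
def Rd(th):
    c,s=np.cos(np.radians(th)),np.sin(np.radians(th))
    return np.array([[c,s,0],[s,-c,0],[0,0,-1.]])
def st(m): print(m,"t",round(ctrl.current_t(),1),ctrl.current_tool_pos(),"w",round(ctrl.current_grip_width()*91,1),"gf",ctrl.current_grasp_force(),"F",ctrl.current_contact_force())
def pick(x,y,z,th,open_=1.0,hi=.22,lift=None):
    ctrl.goto([x,y,hi],Rd(th)); ctrl.command_gripper(open_)
    ctrl.move_l([x,y,z+.03],.2); print("hit",ctrl.move_l([x,y,z],.06,contact_N=8))
    st("at"); ctrl.command_gripper(0.0); st("grip")
    ctrl.move_l([x,y,z+.03],.08); ctrl.move_l([x,y,lift or hi],.2)
def place(x,y,z,th,open_=1.0,hi=.22,via=None):
    if via is not None: ctrl.move_l([*via,hi],.25)
    ctrl.move_l([x,y,hi],.25,ori=Rd(th)); ctrl.move_l([x,y,z+.012],.15)
    print("touch",ctrl.move_l([x,y,z-.006],.025,contact_N=3)); st("down")
    ctrl.command_gripper(open_); ctrl.sleep(.2)
    ctrl.move_l([x,y,z+.07],.15); ctrl.move_l([x,y,hi],.25); st("up")
E
python3 - <<'E'
from h import *
print(tri((178,171),(333,137)))
pick(.5435,-.0123,.047,14); st("lifted")
place(.415,.300,.043,10)
for n in P: cv2.imwrite(f"pics/{n}1.png",ctrl.read_camera(n))
a,b=(cv2.resize(cv2.imread(f"pics/{n}1.png"),(400,300)) for n in("top","side")); cv2.imwrite("pics/m1.png",np.hstack([a,b]))
E
```

```text
(array([0.6699, 0.21  , 0.1595]), np.float64(0.00034852258761784515))
hit False
at t 4.3 [ 0.5435 -0.0123  0.0469] w 90.8 gf 0.0 F [0.1098 0.021  0.0923]
grip t 4.9 [ 0.5436 -0.0123  0.0472] w 61.8 gf 30.000314377248287 F [ 0.7082 -0.0401  2.9411]
lifted t 6.3 [ 0.5428 -0.0122  0.2188] w 61.5 gf 29.999532513320446 F [ 0.2023 -0.3477 -2.2369]
touch True
down t 9.6 [0.4149 0.3    0.0409] w 61.5 gf 29.99995577149093 F [1.3813 0.0253 0.2782]
up t 11.6 [0.4147 0.2998 0.2193] w 91.2 gf 0.0 F [-0.7077  0.041   0.2515]
```

View pics/m1.png

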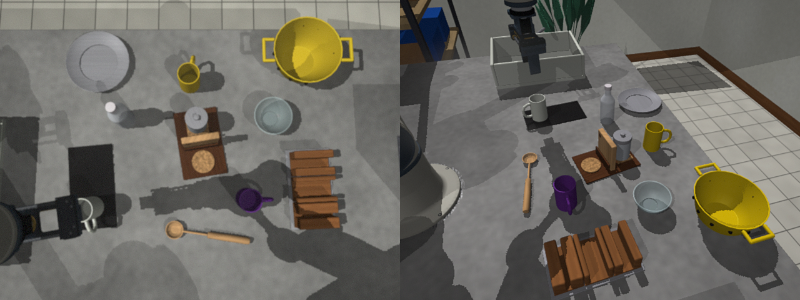

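The mug stands upright on the mat, and the round coaster is now visible. Next is the tin.

```bash
python3 - <<'E'
from h import *
pick(.6568,.003,.040,8.3,hi=.25)
place(.530,.311,.036,8,via=(.52,.06),hi=.25)
ctrl.move_l([.45,.2,.3],.3)
for n in P: cv2.imwrite(f"pics/{n}2.png",ctrl.read_camera(n))
t=cv2.imread("pics/top2.png");s=cv2.imread("pics/side2.png")
R=lambda i,w,h:cv2.resize(i,(w,h),interpolation=cv2.INTER_CUBIC)
cv2.imwrite("pics/m2.png",np.vstack([np.hstack([R(t[160:300,260:380],360,420),R(t[230:370,450:550],300,420)]),np.hstack([R(t,240,180),R(s,240,180),R(s[150:255,180:320],180,180)])]))
E
```

```text
hit False
at t 15.1 [0.6568 0.003  0.0399] w 91.0 gf 0.0 F [ 0.4137 -0.0183 -0.2025]
grip t 15.6 [0.6569 0.003  0.0402] w 61.0 gf 29.999186396598816 F [-0.641  -0.5567  2.3572]
touch True
down t 21.2 [0.5299 0.311  0.0339] w 61.4 gf 30.0000062584877 F [1.0902 0.9804 1.906 ]
up t 23.4 [0.5295 0.3107 0.2487] w 91.2 gf 0.0 F [-1.4557 -0.1562  0.0738]
```

View pics/m2.png

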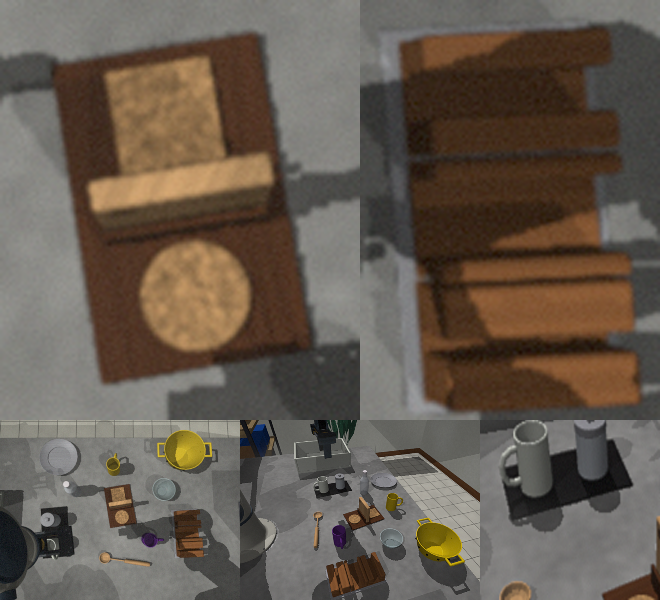

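The mug and tin are both upright on the mat, and both coasters are clear. Now I grip the board by its thickness, carry it over the slot and look before lowering.

```bash
python3 - <<'E'
from h import *
t=cv2.imread("pics/top2.png")
hsv=cv2.cvtColor(t,cv2.COLOR_BGR2HSV)
# round coaster: brighter tan on dark brown
g=t[:,:,1].copy();m=np.zeros_like(g);m[237:280,300:350]=(g[237:280,300:350]>75)*255
c=max(cv2.findContours(m,0,1)[0],key=cv2.contourArea);e=cv2.fitEllipse(c);print("round",e,pt("top",*e[0],.009))
pick(.6005,-.0075,.062,98.4,hi=.27)
st("lifted")
ctrl.move_l([.538,-.323,.27],.22,ori=Rd(92))
ctrl.move_l([.538,-.323,.13],.15)   # board bottom ~.076
ctrl.sleep(.3); st("above")
for n in P: cv2.imwrite(f"pics/{n}3.png",ctrl.read_camera(n))
t=cv2.imread("pics/top3.png");s=cv2.imread("pics/side3.png")
R=lambda i,w,h:cv2.resize(i,(w,h),interpolation=cv2.INTER_CUBIC)
cv2.imwrite("pics/m3.png",np.hstack([R(t[200:380,440:560],400,600),R(s[270:480,210:410],400,420 ) if 0 else cv2.copyMakeBorder(R(s[270:480,210:410],400,420),0,180,0,0,0)]))
E
```

```text
round ((324.5592346191406, 258.1752014160156), (36.237701416015625, 36.35639572143555), 154.33055114746094) [ 0.5448 -0.0138]
hit False
at t 27.8 [ 0.6005 -0.0075  0.0619] w 90.9 gf 0.0 F [-1.0729  0.0255 -0.0475]
grip t 28.9 [ 0.6005 -0.0075  0.062 ] w 18.0 gf 29.99945104122162 F [ 0.1273  0.4567 -0.4267]
lifted t 30.5 [ 0.5999 -0.0075  0.2687] w 17.7 gf 29.99926596879959 F [-1.1269  0.8895 -1.0573]
above t 33.5 [ 0.5382 -0.3231  0.1305] w 17.5 gf 29.999282956123352 F [ 0.2678 -0.5265 -1.4828]
```

View pics/m3.png

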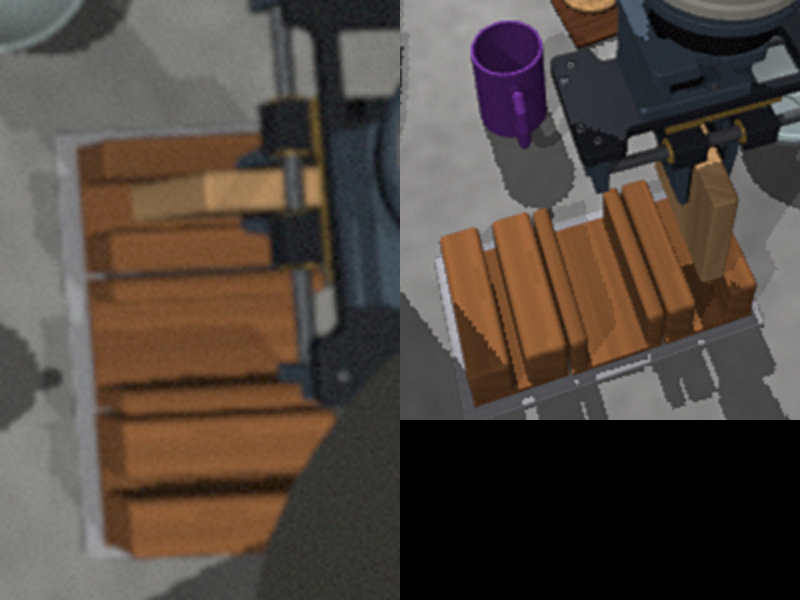

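```bash
python3 - <<'E'
from h import *
f=lambda x,y:(440+x/3.3333,200+y/3.3333); H=lambda x,y:(210+x/2,270+y/2)
print("board bottom L",pt("top",*f(133,192),.075),pt("top",*f(135,220),.075),"top edge L",pt("top",*f(205,171),.177),pt("top",*f(207,208),.177))
for q in[(107,137),(109,178),(120,232),(122,268),(240,133),(240,173),(240,230)]:print(q,pt("top",*f(*q),.052))
# brightness profile across far block at px columns left end
t=cv2.cvtColor(cv2.imread("pics/top0.png"),cv2.COLOR_BGR2GRAY).astype(float)
for u in(480,500,520): print(u,t[236:286,u-3:u+4].mean(1).round().astype(int))
# side: board bottom near end corners at y~-.373
for q in[(697,277),(723,273),(668,312),(692,310),(733,293),(752,288)]: print("side",q,pt("side",*H(q[0]-400,q[1]),.052))
E
```

```text
board bottom L [ 0.5414 -0.2743] [ 0.5273 -0.2747] top edge L [ 0.5445 -0.2734] [ 0.5282 -0.2736]
(107, 137) [ 0.5713 -0.2693]
(109, 178) [ 0.55   -0.2695]
(120, 232) [ 0.5221 -0.2742]
(122, 268) [ 0.5036 -0.2745]
(240, 133) [ 0.5733 -0.3386]
(240, 173) [ 0.5525 -0.3376]
(240, 230) [ 0.523  -0.3363]
480 [109 107 102 109 109  93  80  78  77  75  78  77  76  76  75  75  67  54
  50  68  80  82  81  84  82  81  81  82  81  83  83  81  66  64  75  80
  79  75  76  76  76  78  76  75  72  69  58  56  67  79]
500 [104 101 106 110  92  78  79  77  77  77  75  74  73  74  75  69  54  48
  66  80  82  83  81  80  80  80  80  79  82  83  81  66  63  74  79  77
  75  76  74  74  73  75  74  69  57  51  55  65  71  75]
520 [111 115 120  99  79  79  82  80  76  74  72  73  75  75  70  56  52  74
  91  95  93  93  89  85  80  78  80  80  81  80  66  62  74  79  80  77
  76  74  73  73  74  74  70  60  47  54  65  72  75  76]
side (697, 277) [ 0.5353 -0.359 ]
side (723, 273) [ 0.5548 -0.3613]
side (668, 312) [ 0.5067 -0.3777]
side (692, 310) [ 0.5236 -0.381 ]
side (733, 293) [ 0.5563 -0.3773]
side (752, 288) [ 0.571  -0.3776]
```

```bash
python3 - <<'E'
from h import *
t=cv2.cvtColor(cv2.imread("pics/top0.png"),cv2.COLOR_BGR2GRAY).astype(float)
for u,r in((480,(241,252.3,268.2,281.7)),(500,(240.3,251.6,267.3,280)),(520,(239,250.7,266.2,278.8))):
    w=[pt("top",u,v,.052) for v in r]; print(u,[p.round(4).tolist() for p in w],"outer mid",(w[0]+w[3])/2,"inner mid",(w[1]+w[2])/2)
t=cv2.cvtColor(cv2.imread("pics/top3.png"),cv2.COLOR_BGR2GRAY).astype(float)
for u in(484,490,506,512):print(u,t[244:276,u-2:u+3].mean(1).round().astype(int))
# left end columns at board rows
print(t[258:264,470:512].mean(0).round().astype(int))
E
```

```text
480 [[0.5715, -0.283], [0.5519, -0.2822], [0.5245, -0.2812], [0.5014, -0.2803]] outer mid [ 0.5364 -0.2816] inner mid [ 0.5382 -0.2817]
500 [[0.5726, -0.3177], [0.553, -0.3169], [0.526, -0.3157], [0.5042, -0.3148]] outer mid [ 0.5384 -0.3162] inner mid [ 0.5395 -0.3163]
520 [[0.5748, -0.3525], [0.5545, -0.3515], [0.5278, -0.3503], [0.5062, -0.3492]] outer mid [ 0.5405 -0.3509] inner mid [ 0.5411 -0.3509]
484 [ 77  76  77  77  75  74  75  73  67  53  56  77  96 101 103 104 106 105
 108 109 104  94  85  81  67  69  87  94  91  89  90  89]
490 [ 76  75  78  75  73  74  77  71  62  63  82  95 101 102 104 105 104 106
 106 101  90  79  79  80  74  75  89  92  90  89  89  88]
506 [ 74  74  75  73  74  73  76  98 122 132 135 136 135 135 132 132 131 125
 110  80  60  74  79  67  70  85  92  89  88  89  88  90]
512 [ 76  74  67  59  56  52  59  91 119 127 128 128 128 130 131 131 132 125
 101  70  50  55  61  59  67  81  87  89  89  89  86  89]
[ 82  82  82  82  82  82  82  82  84  92 103 106 105 107 106 106 106 105
 106 104 104 104 103 105 105 104 102 102 104 102 102 111 126 130 124 120
 117 114 116 115 117 116]
```

The board hangs over the far (middle) block with its near end at about (480,262). The measured slot is at x≈0.5393, yaw about 2.7°, so I correct by about 1 mm and lower it with contact sensing.

```bash
python3 - <<'E'
from h import *
x,y=.5393,-.3235
ctrl.move_l([x,y,.125],.05,ori=Rd(92.7))
ctrl.sleep(.2)
hit=ctrl.move_l([x,y,.080],.05,contact_N=4); st(f"enter {hit}")
if not hit:
    print(ctrl.move_l([x,y,.052],.025,contact_N=4)); st("floor"); print(ctrl.current_wrist_torque())
for n in P: cv2.imwrite(f"pics/{n}4.png",ctrl.read_camera(n))
E
```

```text
enter False t 35.1 [ 0.5395 -0.3236  0.0803] w 17.7 gf 29.99928206205368 F [-0.4195 -0.8946 -0.3006]
True
floor t 35.7 [ 0.5393 -0.3235  0.0654] w 17.5 gf 30.000287890434265 F [0.9283 0.0604 2.7916]
[-0.2861 -0.218   0.0061]
```

```bash
python3 - <<'E'
from h import *
ctrl.command_gripper(.5); ctrl.sleep(.2); x,y=.5393,-.3235
ctrl.move_l([x,y,.15],.12); ctrl.move_l([x,y,.25],.25); ctrl.move_l([.45,.0,.25],.3,ori=Rd(45)); st("")
for n in P: cv2.imwrite(f"pics/{n}5.png",ctrl.read_camera(n))
t=cv2.imread("pics/top5.png");s=cv2.imread("pics/side5.png")
R=lambda i,w,h:cv2.resize(i,(w,h),interpolation=cv2.INTER_CUBIC)
cv2.imwrite("pics/m5.png",np.hstack([R(t[225:375,450:550],400,600),cv2.copyMakeBorder(R(s[300:480,210:410],400,360),0,240,0,0,0)]))
E
```

```text
t 39.5 [ 0.45   -0.0004  0.2497] w 45.4 gf 0.0 F [ 0.6261  0.1508 -0.1878]
```

View pics/m5.png

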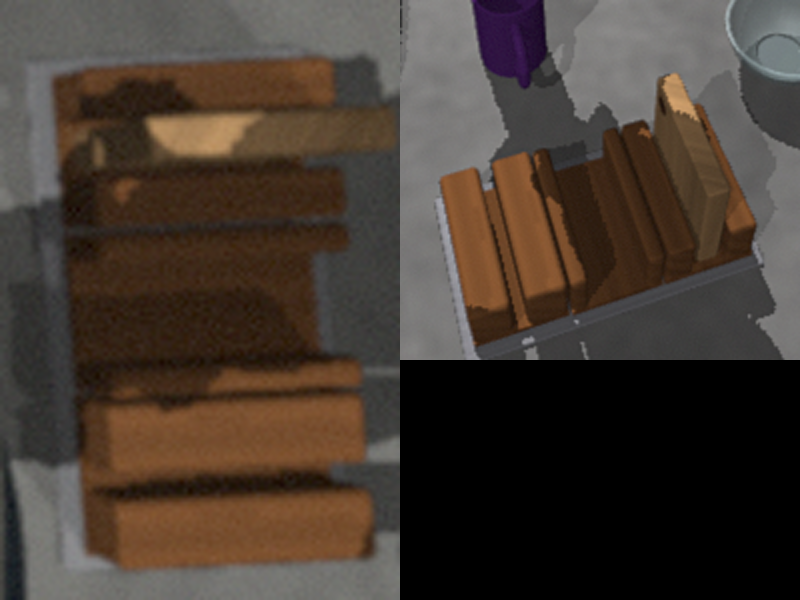

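The board sits upright down in the middle slot, with its top from (487,260) to (549,255). I check its centring in numbers and measure the coasters, mug and tin for the return.

```bash
python3 - <<'E'
from h import *
f=lambda x,y:(450+x/4,225+y/4)
print("board top",[pt("top",*f(*q),.113) for q in[(150,118),(150,160),(395,108),(395,147)]])
t=cv2.imread("pics/top5.png");s=cv2.imread("pics/side5.png")
R=lambda i,w,h:cv2.resize(i,(w,h),interpolation=cv2.INTER_CUBIC)
a=np.hstack([R(t[240:360,100:190],300,400),R(s[130:210,190:310],480,320) if 0 else cv2.copyMakeBorder(R(s[120:210,190:310],480,360),0,40,0,0,0)])
b=R(t[160:300,260:380],171,200)
cv2.imwrite("pics/m6.png",a)
# square coaster (board gone): tan mask in base
g=cv2.imread("pics/top5.png")[:,:,1]
for n,z in(("top5",0),("top4",0)):
    g=cv2.imread(f"pics/{n}.png")[:,:,1];m=np.zeros_like(g);m[172:285,280:365]=(g[172:285,280:365]>75)*255
    m=cv2.morphologyEx(m,cv2.MORPH_OPEN,np.ones((5,5)))
    for c in cv2.findContours(m,0,1)[0]:
        if cv2.contourArea(c)>300: r=cv2.minAreaRect(c);print(n,r,pt("top",*r[0],.009))
cv2.imwrite("pics/m7.png",np.hstack([R(t[150:300,260:380],400,500),R(cv2.imread("pics/top4.png")[150:300,260:380],400,500)]))
E
```

```text
board top [array([ 0.544 , -0.2743]), array([ 0.5273, -0.2737]), array([ 0.5478, -0.3727]), array([ 0.5322, -0.3719])]
top5 ((320.367919921875, 255.4569549560547), (26.365158081054688, 36.06143569946289), 29.357751846313477) [ 0.5498 -0.0062]
top5 ((314.5, 197.99998474121094), (34.68818283081055, 35.51018142700195), 80.53767395019531) [0.6554 0.0044]
top5 ((356.0, 200.5), (57.0, 16.0), 90.0) [ 0.6507 -0.0718]
top4 ((325.0, 258.0), (36.0, 36.0), 90.0) [ 0.5451 -0.0146]
top4 ((286.0, 254.5), (59.0, 12.0), 90.0) [0.5516 0.056 ]
top4 ((314.5585021972656, 197.99063110351562), (35.15288543701172, 35.784847259521484), 80.90972137451172) [0.6555 0.0043]
top4 ((356.0, 211.0), (78.0, 16.0), 90.0) [ 0.6312 -0.0716]
```

View pics/m6.png

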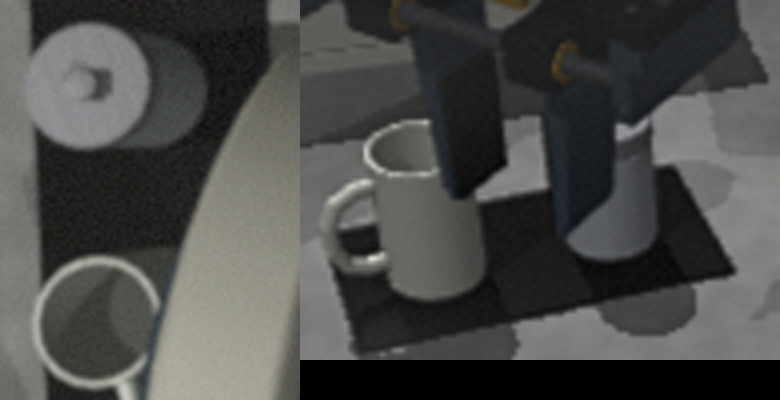

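View pics/m7.png

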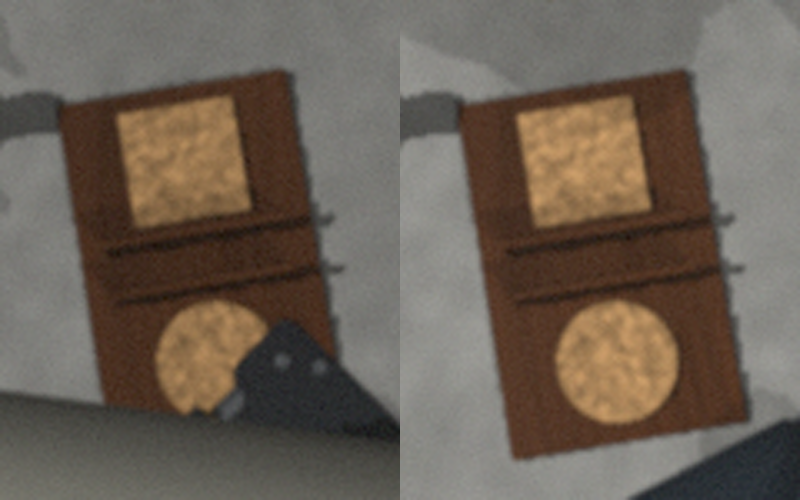

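Board top mean is about (0.538,-0.323), within a millimetre or so of the slot centre. The round coaster is at (0.5448,-0.0140) and the square one at (0.6554,0.0043), 112 mm apart as specified. The mug rim is at (129,337) and the tin lid at (127,266) in the top view. The mug goes back first.

```bash
python3 - <<'E'
from h import *
m=pt("top",129.4,336.6,.094);k=pt("top",126.7,265.8,.0925);print(m,k)
r=np.array([.4149,.3]); e=m-r
if np.abs(e).max()<.006:
    g=(m+r)/2
    pick(*g,.041,10,hi=.22)
    off=np.array([e[0]/2,0])   # pads centre it across, the rest along the fingers' flat
    place(*(np.array([.5448,-.0140])-off),.047,14,hi=.22)
    ctrl.move_l([.45,.2,.3],.3)
    cv2.imwrite("pics/top8.png",ctrl.read_camera("top"));cv2.imwrite("pics/side8.png",ctrl.read_camera("side"))
    t=cv2.imread("pics/top8.png");s=cv2.imread("pics/side8.png")
    cv2.imwrite("pics/m8.png",np.hstack([cv2.resize(t[150:300,260:380],(400,500),interpolation=2),cv2.resize(s[195:320,270:370],(400,500),interpolation=2)]))
E
```

```text
[0.4147 0.2993] [0.5281 0.3092]
hit False
at t 43.1 [0.4148 0.2996 0.0409] w 91.1 gf 0.0 F [ 1.1643 -0.281   0.3581]
grip t 43.7 [0.4149 0.2997 0.0411] w 61.6 gf 30.000292849726975 F [-0.7885  0.0468  2.9923]
touch True
down t 48.3 [ 0.5448 -0.014   0.0468] w 61.7 gf 30.000019348226488 F [ 1.0276 -0.4606 -0.3383]
up t 50.3 [ 0.5445 -0.014   0.2193] w 91.0 gf 0.0 F [-0.0187  0.4065 -1.0305]
```

View pics/m8.png

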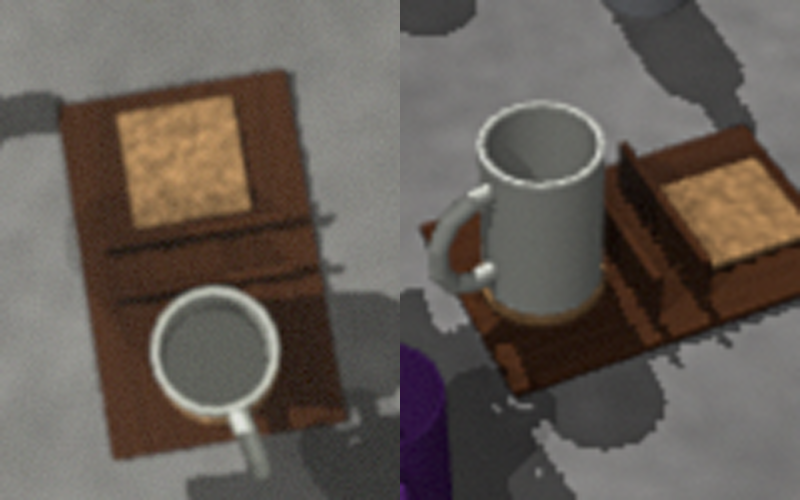

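The mug is back, upright on the round coaster, with its rim at (324.8,255.3) in the top view. Now the tin.

```bash
python3 - <<'E'
from h import *
print("mug",pt("top",324.8,255.3,.1))
pick(.5290,.3105,.034,8,hi=.25)
place(.6556,.0043,.040,9,via=(.52,.06),hi=.25)
ctrl.move_l([.45,.2,.3],.3)
for n in P: cv2.imwrite(f"pics/{n}9.png",ctrl.read_camera(n))
t=cv2.imread("pics/top9.png");s=cv2.imread("pics/side9.png")
R=lambda i,w,h:cv2.resize(i,(w,h),interpolation=2)
cv2.imwrite("pics/m9.png",np.hstack([R(t[150:300,260:380],400,500),np.vstack([R(s[195:300,270:395],400,250),R(s,400,250)])]))
E
```

```text
mug [ 0.5441 -0.0141]
hit False
at t 54.0 [0.529  0.3105 0.0339] w 91.0 gf 0.0 F [ 1.3231  0.3753 -0.1779]
grip t 54.6 [0.5291 0.3106 0.0341] w 61.2 gf 29.994848370552063 F [0.5235 0.2107 2.2225]
touch True
down t 60.0 [0.6556 0.0044 0.0398] w 61.0 gf 29.99696284532547 F [0.8745 1.712  4.04  ]
up t 62.2 [0.655  0.0044 0.2487] w 91.0 gf 0.0 F [ 0.2441  1.6306 -0.1496]
```

View pics/m9.png

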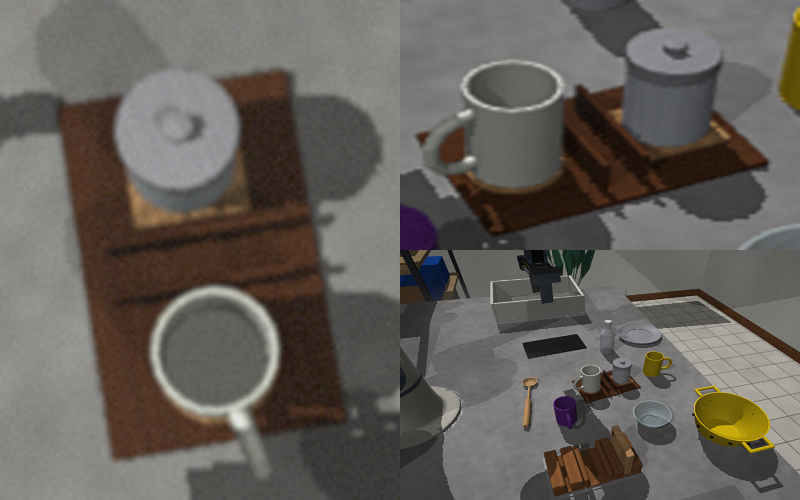

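```bash
python3 - <<'E'
from h import *
for n,zz in(("top0",.098),("top5",.092),("top9",.098)):
    g=cv2.imread(f"pics/{n}.png",0)
    x0,y0=(100,240) if n=="top5" else (285,155)
    c=cv2.GaussianBlur(cv2.resize(g[y0:y0+60,x0:x0+60],None,fx=6,fy=6,interpolation=2),(0,0),3)
    h=cv2.HoughCircles(c,cv2.HOUGH_GRADIENT,1,200,param1=60,param2=12,minRadius=102,maxRadius=122)
    if h is not None:
        u,v,r=h[0,0];u,v=x0+(u+.5)/6-.5,y0+(v+.5)/6-.5;print(n,u,v,r/6,pt("top",u,v,zz))
B=lambda x,y:(270+x/3.2,195+y/2.381)
print(tri((313.4,189.6),B(673.5-400,60)))
E
```

```text
top0 313.5 188.0 18.449999 [0.6557 0.0043]
top5 126.166664 264.5 18.199999 [0.5303 0.3104]
top9 312.5 188.5 18.516666 [0.6549 0.006 ]
(array([0.6562, 0.0046, 0.0853]), np.float64(0.0012665127811043275))
```

```bash
python3 -c "
from bench import ctrl
ctrl.sleep(.5); print(ctrl.sign_off(), ctrl.current_t())"
```

```text
the job is handed in; nothing more can be done
the job is handed in; nothing more can be done
```

The job is handed in (about 64 s of 134 s used): the board is upright and fully down in the middle holder, and the mug and tin are back on their coasters, each within about 2 mm of centre by camera; the bowl was not touched.

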